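# Slide the tall water bottle home into its empty holder

### The arm

A 7-joint arm with a two-finger parallel gripper is mounted at the origin on the work surface. World frame = base frame: x ahead of the robot, y to its left, z up, the work surface at z = 0. Lengths are in mm, angles in rad, forces in N, time in s.
With the tool pointing down it reaches from about 375 to 925 mm from the base axis. Payload 3.1 kg.
Tool frame: the origin (TCP) lies on the mounting face of the last link; the fingertips stand 173 mm ahead of it and the grasp point (between the pads) lies 155 mm ahead of it (tips_ahead is the distance from the TCP to the fingertips, in mm); z points along the fingers, y is the line along which they close (so a half turn about z gives the same grasp; the last joint's range is limited). The gripper opens to 85 mm and grips with 20 to 120 N. Pads are 22 mm wide; open, the fingers measure 114 mm over their backs; the gripper's body (76 mm by 85 mm) begins 54 mm behind the grasp point. The pads swing forward as they close: fully open they stand 13 mm farther back than shut.
Start: joints at [1.022, 0.383, 0.044, 1.598, -0.018, 1.161, -0.05], TCP at [283.212, -585.062, 404.669] pointing down, gripper open.
Joint ranges: [-2.61, 2.61], [-0.41, 2.15], [-1.48, 1.57], [0, 2.5], [-1.57, 4.71], [0.05, 1.97], [-2.85, 2.85]. Speed limits (rad/s): [2.79, 2.79, 3.14, 3.14, 3.14, 3.14, 3.14].

### API

Orientations are given as [roll, pitch, yaw] about the fixed x, y, z axes, in that order (R = Rz(yaw) Ry(pitch) Rx(roll)).
In Python, from workcell import * gives the robot as it stands. The module is installed in compiled form; this text tells all that it offers.
- The arm moves only by the shell command python3 -m jog 'ROWS' [FORCE]. ROWS is JSON, a list of rows, each a list of 5 numbers: the shift along the tool's x, y, z in mm, then the turn about the tool's z in rad, then the finger opening in mm, from 0 to 85.4. In form: [[x, y, z, roll, fingers], ...]. A call has 1 to 5 rows; each row shifts and turns the commanded pose from where the row before left it, along the tool's axes as they then stand; what a row does not reach is not made up. A row lasts 1/8 s, in which the tool goes at most 62.5 mm and 10.7 degrees, less where a joint would pass 70% of its speed; a pose out of reach is approached as far as the arm can. A call is refused whole if a number of a shift passes 62.5 or a number of a turn 0.188, either way. A call with a gripper value outside its range is refused whole. The fingers move at their own pace and stop on an object; FORCE is the grip in N (left out, the last holds). Time passes only in rows, so rows that do not move let the fingers close. It gives the time, the measured TCP pose, the force, the opening and the grip force at its end, in the units of the state.
- observe(): the state, without advancing time (a new reading comes with each control period).
- read_camera(name): name is "scene" or "top" or "wrist"; returns (picture, depth): 384x512x3 uint8, red, green, blue; 384x512 float32, mm along the optical axis (not along the pixel's ray), 0 where there is no reading.
- calibration(name): a dict with "intrinsics" (3x3 intrinsics, pixels), "camera_from_world" (4x4, takes a point from world to camera coordinates); the wrist camera has in their place "hand_eye" (4x4, takes a point from camera to tool coordinates, whose origin is the TCP and whose axes are the flange's). Camera axes: x right, y down, z forward; pixel columns grow to the right and rows downward; lengths in mm; the calibration is good to about 2 mm. The wrist camera is an equidistant fisheye: a pixel r from the principal point sees the ray r / f radians off the axis. A picture is of the moment at which its call begins: read the wrist's pose just before it. calibration takes no time and is no camera call.
- hand_in(): hands the job in; it is judged then, once.
The state is a dict: "time": time; "joint_positions": joint angles; "qvel": joint speeds; "joint_efforts": joint torques, N m; "eef_pos": TCP position; "ee_rot": TCP orientation; "contact_force": force on the tool from outside, world axes, zero at the start; "wrist_torque": the same for the moment, N m; "finger_gap": finger opening in mm; "grip_force": force on a finger pad.
Only numpy, scipy, OpenCV 4.12 (cv2) and the standard library are available. Lean on these libraries where they do the work, as an engineer would, in place of code of your own. Each camera call takes 0.05 s, during which the arm holds its last target. There are 200 camera calls.

### The job

One tall slim aluminium water bottle stands loose on the shelf: push it low on its body so that it slides upright, without tipping or being lifted, into the empty bottle holder by the back rail, until it is fully home against the holder's back wall. Do not touch the upper half of the bottle, leave the matching bottle that is already in its holder and everything else standing on the shelf alone, and finish with the hand clear.

Things in the scene. Friction and masses are not known exactly. Their poses are not given: they have to be found in the camera images.
- bottle: the loose tall slim bare-aluminium water bottle with a black cap: 192 mm tall, straight round body 52 mm across up to 132 mm, neck 26 mm, cap 31 mm across; 0.3 to 0.6 kg. Origin at the centre of its underside, z up along it. It slides when pushed up to about 30 mm above the shelf and tips when pushed much higher; above 80 mm it counts as its upper half
- holder_empty: empty one of two equal low bent-steel holders, fixed, no floor; walls 40 mm high, 4 thick. Open side faces its -x (roughly to the robot). Origin on the shelf where the axis of a fully home bottle stands: back wall's inner face at x +26 mm, side walls' inner faces at y +-38 mm; sides run to x -22, then flare out 45 deg to a mouth 110 mm wide at x -38
- holder_full: the other holder, same shape and axes, in which the matching bottle stands; the two holders swap sides from start to start
- twin: the matching bottle, same shape and origin as the loose one, already standing in its holder; leave alone
- cups: stack of three white espresso cups, 66 mm across (handles reach 50 mm out), 128 mm tall, origin at the underside; leave alone
- canister: lidded silver tin coffee canister, 94 mm across, 132 mm tall, origin at the underside; leave alone
- tongs: chrome sugar tongs lying flat, 123 mm long along their x, 40 mm wide, 12 mm high; origin at the middle on the shelf; leave alone
- can: short steel drink can, 52 mm across, 90 mm tall, behind the holders, origin at the underside; leave alone
- creamer: small open steel milk jug, 72 mm across with a handle to its +y reaching 58 mm out, 75 mm tall, origin at the underside; leave alone
There are look-alikes about, which are no part of the job. Leave any orange or turquoise look-alike of the bottle alone. Leave any turquoise look-alike of the holder_empty alone.

How it is judged (in metres and radians):
At the end, for the whole second after the job is handed in: The loose bottle stands upright on the shelf and still, between the side walls of the empty holder, within 8 mm of touching its back wall (x of bottle in the frame of holder_empty between -0.008 and 0.006 m and y of bottle in the frame of holder_empty between -0.016 and 0.016 m and angle between bottle's own z axis and vertical below 0.05 rad and height (world z) of bottle below 0.004 m and linear speed of bottle below 0.01 m/s).
It fails at once if the loose bottle tips by more than 15 degrees (angle between bottle's own z axis and vertical above 0.26 rad).
It fails at once if the loose bottle is lifted off the shelf (height (world z) of bottle above 0.012 m).
It fails at once if the hand touches the upper half of the loose bottle (contact force between any of the arm, the fingers and bottle_c1 above 0.5 N or contact force between any of the arm, the fingers and bottle_c2 above 0.5 N or contact force between any of the arm, the fingers and bottle_c3 above 0.5 N or contact force between any of the arm, the fingers and bottle_c4 above 0.5 N).
It fails at once if the matching bottle or another thing on the shelf is moved by more than 20 mm or knocked over (distance of any of twin, cups, canister, tongs, can, creamer from where it was at the start of the episode above 0.02 m or angle between any of twin, cups, canister, tongs, can, creamer's own z axis and vertical above 0.26 rad).
It also fails if it takes over 67 s, if anything falls off the work surface, if the arm or the gripper's body presses on something with over 40 N, if the wrist force passes 120 N, or if a joint passes its speed limit or range.

## Working session

There is one attempt and no reset: what is moved stays moved. The work goes in short steps, Python scripts to look and compute and a shell command to move; the robot and the scene stay as the last step left them, time stands still between calls to the robot, and variables do not carry over. Pictures are saved under pics/ and viewed, at most 10 in all, crops included, and the job is handed in when it is done.

```bash
mkdir -p pics
python3 - <<'E'
from workcell import *
import cv2,numpy as np
s=observe();print(s['time'],s['eef_pos'],s['ee_rot'],s['contact_force'])
for n in('scene','top'):
    p,d=read_camera(n);c=calibration(n);print(n,c)
    cv2.imwrite(f'pics/{n}.png',p[...,::-1]);np.savez(f'{n}.npz',p=p,d=d,K=c['intrinsics'],T=c['camera_from_world'])
E
```

```text
0.0 [ 282.97808663 -584.64331306  403.2845553 ] [-3.13900948e+00  1.50422527e-04  4.50813580e-01] [ 0.40114331  0.66866297 -0.62125738]
scene {'intrinsics': array([[364.31119956,   0.        , 253.79421847],
       [  0.        , 364.31119956, 196.89838859],
       [  0.        ,   0.        ,   1.        ]]), 'camera_from_world': array([[-2.81879217e-01,  9.59263464e-01, -1.89133201e-02,
         1.34358475e+02],
       [ 7.44627988e-01,  2.06292603e-01, -6.34801167e-01,
        -3.98787194e+02],
       [-6.05039888e-01, -1.93020643e-01, -7.72444021e-01,
         1.36398904e+03],
       [ 0.00000000e+00,  0.00000000e+00,  0.00000000e+00,
         1.00000000e+00]])}
top {'intrinsics': array([[482.87786925,   0.        , 258.42296065],
       [  0.        , 482.87786925, 201.90457923],
       [  0.        ,   0.        ,   1.        ]]), 'camera_from_world': array([[ 2.12899561e-02, -9.99577255e-01, -1.98002241e-02,
         3.24567244e+01],
       [-9.98057661e-01, -2.00895014e-02, -5.89687804e-02,
         5.61705941e+02],
       [ 5.85460750e-02,  2.10172081e-02, -9.98063442e-01,
         1.13490708e+03],
       [ 0.00000000e+00,  0.00000000e+00,  0.00000000e+00,
         1.00000000e+00]])}
```

View pics/scene.png

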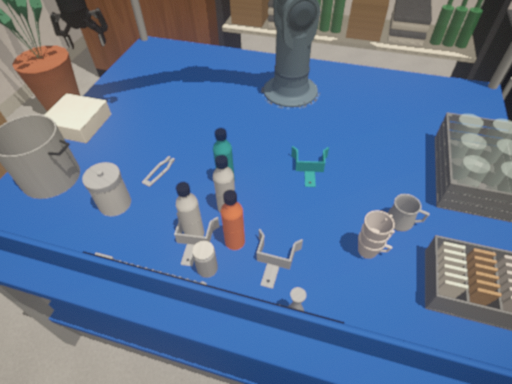

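View pics/top.png

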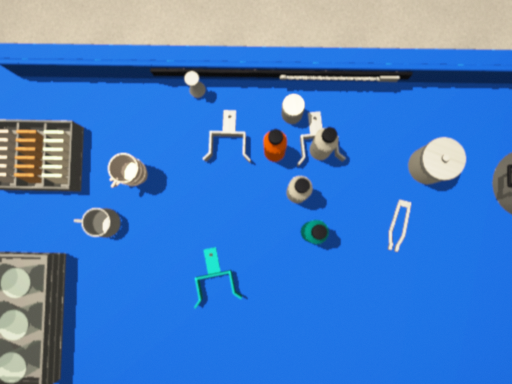

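The scene holds these candidates, with pixels in the top view:
- **Bottles:** bare-aluminium bottle standing free (299,188), the twin inside its holder (323,142), and orange (275,145) and turquoise (315,232) look-alikes.
- **Holders:** empty steel holder (229,135), the full one (316,140) and a turquoise one (212,275).

By the description I choose the bottle at (299,188) and the holder at (229,135).

```bash
cat > h.py <<'E'
import numpy as np,cv2
def load(n):
    z=np.load(n+'.npz');return z['p'],z['d'],z['K'],z['T']
def ray(K,T,uv,z):
    R,t=T[:3,:3],T[:3,3]; C=-R.T@t
    uv=np.atleast_2d(uv).astype(float)
    d=np.c_[(uv-K[:2,2])/K[0,0],np.ones(len(uv))]@R
    return C+d*((z-C[2])/d[:,2])[:,None]
def cloud(d,K,T):
    v,u=np.mgrid[:d.shape[0],:d.shape[1]]
    P=np.stack([(u-K[0,2])/K[0,0]*d,(v-K[1,2])/K[1,1]*d,d],-1)
    return (P-T[:3,3])@T[:3,:3]
E
python3 - <<'E'
from h import *
p,d,K,T=load('top')
W=cloud(d,K,T)
hsv=cv2.cvtColor(p,cv2.COLOR_RGB2HSV)
# tall caps: points high above shelf
for name,lo,hi in(('caps',180,205),('90-140',85,145)):
    m=((W[...,2]>lo)&(W[...,2]<hi)&(d>0)).astype('u1'); m[:70]=0
    n,l,st,c=cv2.connectedComponentsWithStats(m)
    for i in range(1,n):
        if st[i,4]>25: print(name,c[i].round(1),st[i,4],np.median(W[l==i],0).round(0))
m=((W[...,2]>28)&(W[...,2]<50)&(hsv[...,1]<110)&(d>0)).astype('u1')
m[:100]=0;m[175:]=0;m[:,:195]=0;m[:,262:]=0
ys,xs=np.nonzero(m);q=ray(K,T,np.c_[xs,ys],40)
print(len(q), q.min(0).round(),q.max(0).round())
# bare-steel colour mask for holder
m2=(hsv[...,1]<90).astype('u1');m2[:105]=0;m2[170:]=0;m2[:,:195]=0;m2[:,258:]=0
print(cv2.findNonZero(m2).reshape(-1,2).min(0),cv2.findNonZero(m2).reshape(-1,2).max(0))
cr=p[95:245,185:365,::-1];cv2.imwrite('pics/crop.png',cv2.resize(cr,None,fx=4,fy=4,interpolation=cv2.INTER_CUBIC))
E
```

```text
caps [329.2 133.8] 185 [ 692. -100.  190.]
caps [275.3 135.9] 181 [686.   9. 190.]
caps [301.9 184.6] 185 [587. -47. 190.]
caps [318.9 231.1] 184 [494. -83. 190.]
90-140 [191.4  77.6] 156 [833. 199. 101.]
90-140 [449.3  70.1] 38 [ 863. -382.   89.]
90-140 [490.6  70.4] 72 [ 863. -475.   90.]
90-140 [293.3 103.9] 334 [780. -31.  89.]
90-140 [322.6 144.7] 232 [677. -90. 133.]
90-140 [274.3 146.6] 226 [670.  10. 136.]
90-140 [442.1 158.4] 1587 [ 657. -354.  118.]
90-140 [122.4 168.5] 563 [624. 353. 110.]
90-140 [507.7 177.6] 34 [ 615. -483.  143.]
90-140 [298.3 189.6] 205 [578. -40. 138.]
90-140 [313.3 231. ] 197 [494. -71. 138.]
90-140 [ 41.  307.3] 788 [321. 510.  97.]
90-140 [ 19.1 281.2] 924 [372. 556. 124.]
90-140 [ 17.5 322.7] 947 [283. 556. 124.]
90-140 [ 15.9 364.4] 940 [195. 556. 124.]
224 [658.  65.  40.] [726. 176.  40.]
[203 110] [250 161]
```

View pics/crop.png

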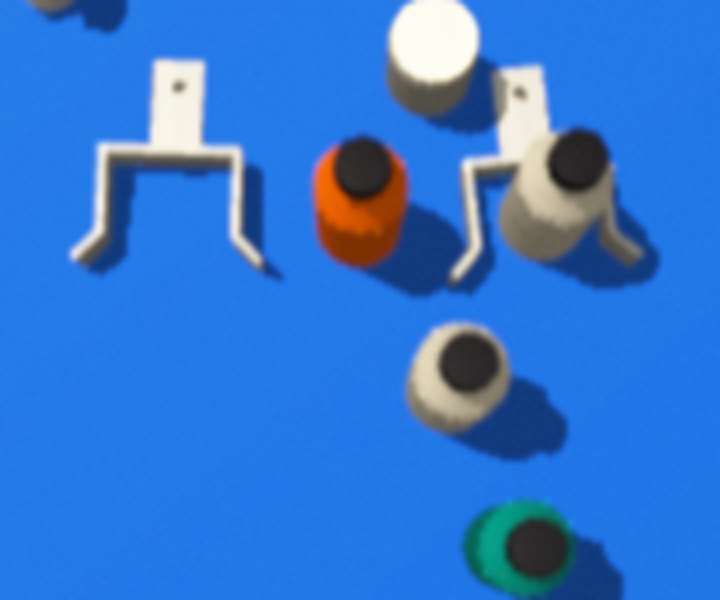

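The crop confirms it: a bare-metal bottle with a black cap stands free, cap at crop (468,362). The empty bare-steel holder has back corners at (97,145) and (242,150) and mouth tips at (75,258) and (262,265).

Run:
```python
from h import *
p,d,K,T=load('top')
f=lambda pts:ray(K,T,np.array(pts)/4+[185-.4,95-.4],40)[:,:2]
q=f([(97,145),(242,150),(75,258),(262,265)]);print(q.round(1))
bc=(q[0]+q[1])/2; yv=q[0]-q[1]; print('w',np.linalg.norm(yv)); yv/=np.linalg.norm(yv); xv=np.array([yv[1],-yv[0]])
mc=(q[2]+q[3])/2
print('yaw',np.arctan2(xv[1],xv[0]),'origin from back',bc-30*xv,'depth',np.dot(bc-mc,xv),'from mouth lateral',np.dot(mc-bc,yv))
c=ray(K,T,[[301.9,184.6]],192)[0];print('bottle',c)
print('tq holder',ray(K,T,[(195,306),(242,297),(197,274),(231,271),(205,249),(217,248)],40).round())
p,d,K,T=load('scene');W=cloud(d,K,T)
m=((W[...,2]>183)&(W[...,2]<200)&(d>0)).astype('u1')
n,l,st,cc=cv2.connectedComponentsWithStats(m)
for i in range(1,n):
    if st[i,4]>15: print('scene cap',cc[i].round(1),ray(K,T,[cc[i]],192)[0].round())
```

```text
[[725.3 164.3]
 [723.8  78.5]
 [657.9 175.4]
 [655.8  65.2]]
w 85.78219834749375
yaw -0.01756402562561541 origin from back [694.58840038 121.94581768] depth 67.70702433404202 from mouth lateral -2.280119391747463
bottle [587.46607723 -46.79607407 192.        ]
tq holder [[315. 185.  40.]
 [339.  77.  40.]
 [389. 183.  40.]
 [398. 104.  40.]
 [447. 166.  40.]
 [450. 138.  40.]]
scene cap [292.6  48.4] [ 48.   9. 192.]
scene cap [219.8 131.8] [499. -80. 192.]
scene cap [220.7 159.5] [592. -44. 192.]
scene cap [182. 187.] [697. -99. 192.]
scene cap [229.3 195.1] [691.  11. 192.]
```

```bash
python3 -m jog '[[45,-27,0,0,85],[45,-27,0,0,85],[45,-27,0,0,85],[45,-27,0,0,85],[45,-27,0,0,85]]'; python3 -m jog '[[45,-27,0,0,85],[45,-27,0,0,85],[45,-27,0,0,85],[45,-27,0,0,85],[45,-27,0,0,85]]'; python3 -m jog '[[0,0,0,0.15,85],[0,0,0,0.15,85],[0,0,0,0.15,85],[0,0,0,0.156,85],[0,0,0,0,85]]'
python3 - <<'E'
from workcell import *
from h import *
s=observe();print(s['time'],s['eef_pos'],s['ee_rot'],s['joint_positions'],s['contact_force'])
n='scene';p,d=read_camera(n);c=calibration(n);np.savez('s2.npz',p=p,d=d,K=c['intrinsics'],T=c['camera_from_world'])
cv2.imwrite('pics/s2.png',cv2.resize(p[40:290,60:360,::-1],None,fx=2.3,fy=2.3))
E
```

```text
time: 0.72
eef_pos: [427.4, -363.8, 404.2]
ee_rot: [-3.141, 0.0, 0.451]
contact_force: [0.2, -0.0, -0.1]
finger_gap: 85.4
grip_force: 0.0
time: 1.35
eef_pos: [571.0, -144.6, 404.2]
ee_rot: [-3.141, 0.001, 0.451]
contact_force: [-0.1, -0.9, 0.4]
finger_gap: 84.7
grip_force: 0.0
time: 1.98
eef_pos: [570.4, -145.9, 404.1]
ee_rot: [3.142, 0.001, -0.153]
contact_force: [-0.4, -0.4, -0.2]
finger_gap: 85.0
grip_force: 0.0
1.975 [ 570.36467106 -145.86366356  404.07082929] [ 3.14153638e+00  1.18072909e-03 -1.53274431e-01] [ 0.32132558  0.27718532 -0.16655137  1.74251613  0.05032093  1.12720978
 -1.58471495] [-0.37093081 -0.42554016 -0.21426322]
```

View pics/s2.png

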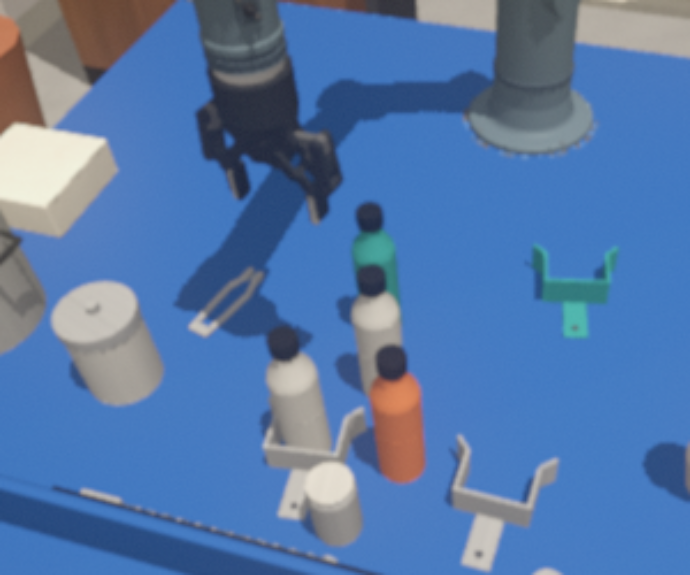

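The hand is left of the loose bottle, crop (260,130). Its fingers look widest at the knuckles, around (335,165), and narrower at the tips, (318,210). I'll measure that profile.

Run:
```python
from h import *
p,d,K,T=load('s2');W=cloud(d,K,T)
t=np.array([570.4,-145.9]);y=-.153
w=W[(d>0)&(W[...,2]>215)&(np.hypot(W[...,0]-t[0],W[...,1]-t[1])<140)]
r=w[:,:2]-t; tx=r@[np.cos(y),np.sin(y)]; o=r@[-np.sin(y),np.cos(y)]
h=w[:,2]-(404-173)
for a in range(-10,150,8):
    k=(h>=a)&(h<a+8)
    if k.sum():print(a,k.sum(),'out',np.percentile(o[k],[1,99]).round(),'x',np.percentile(tx[k],[1,99]).round())
```

```text
6 1 out [48. 48.] x [4. 4.]
14 36 out [-53.  55.] x [-10.  11.]
22 51 out [-55.  56.] x [-10.  11.]
30 53 out [-56.  57.] x [-10.  12.]
38 54 out [-56.  56.] x [-12.  11.]
46 43 out [-50.  57.] x [-11.  12.]
54 58 out [-68.  73.] x [-8. 13.]
62 149 out [-72.  75.] x [-10.  13.]
70 135 out [-71.  73.] x [-13.  17.]
78 155 out [-69.  72.] x [-14.  18.]
86 133 out [-69.  71.] x [-12.  19.]
94 160 out [-68.  71.] x [-10.  20.]
102 199 out [-68.  69.] x [-11.  20.]
110 189 out [-65.  69.] x [-11.  14.]
118 34 out [-33.  54.] x [-9. 12.]
126 84 out [-21.  39.] x [-13.  38.]
134 120 out [-17.  38.] x [-18.  38.]
142 127 out [-20.  38.] x [-14.  38.]
```

```bash
python3 -m jog '[[0,13,0,0.042,85],[0,0,60,0,85],[0,0,60,0,85],[0,0,60,0,85],[0,0,50,0,85]]'; python3 -m jog '[[0,0,9,0,85],[0,0,0,0,85]]'
cat > look.py <<'E'
import sys
from workcell import *
from h import *
def look(tag,crop=None):
    s=observe();print('t',s['time'],'tcp',s['eef_pos'].round(1),'yaw',round(s['ee_rot'][2],3),'F',s['contact_force'].round(1))
    for n in('top','scene'):
        p,d=read_camera(n);c=calibration(n);K,T=c['intrinsics'],c['camera_from_world'];W=cloud(d,K,T)
        np.savez(f'{tag}_{n}.npz',p=p,d=d,K=K,T=T)
        m=((W[...,2]>180)&(W[...,2]<205)&(d>0)&(p.max(-1)<90)).astype('u1')
        k,l,st,cc=cv2.connectedComponentsWithStats(m)
        for i in range(1,k):
            if 25<st[i,4]<300:print(n,cc[i].round(1),st[i,4],ray(K,T,[cc[i]],192)[0][:2].round(1),'z',W[l==i][:,2].max().round(1),'min',W[l==i][:,2].min().round(1))
        if crop and n==crop[0]:
            a,b,e,f=crop[1:];cv2.imwrite(f'pics/{tag}.png',cv2.resize(p[a:b,e:f,::-1],None,fx=3,fy=3,interpolation=cv2.INTER_CUBIC))
if __name__=='__main__': look(sys.argv[1],eval(sys.argv[2]) if len(sys.argv)>2 else None)
E
python3 look.py a "('scene',80,270,130,330)"
```

```text
time: 2.65
eef_pos: [567.7, -160.2, 172.4]
ee_rot: [3.141, 0.001, -0.199]
contact_force: [0.1, 0.3, 0.7]
finger_gap: 85.2
grip_force: 0.0
time: 2.9
eef_pos: [569.0, -159.6, 166.2]
ee_rot: [3.141, -0.0, -0.198]
contact_force: [0.7, -0.8, 0.4]
finger_gap: 85.1
grip_force: 0.0
t 2.9 tcp [ 569.  -159.6  166.2] yaw -0.198 F [ 0.7 -0.8  0.4]
top [329.2 134.5] 161 [ 690.8 -100.5] z 194.4 min 181.8
top [275.4 136.5] 156 [684.7   8.7] z 194.4 min 180.7
top [301.9 185.3] 161 [586.  -46.9] z 195.4 min 181.8
top [319.  231.3] 176 [493.8 -82.6] z 195.2 min 181.4
scene [280.6  46.9] 61 [ 48.1 -30.5] z 204.6 min 180.2
scene [297.   48.6] 47 [45.9 23.4] z 204.7 min 180.7
scene [220.2 133.4] 81 [503.9 -77.1] z 194.6 min 180.1
scene [220.9 160.4] 109 [594.8 -42.8] z 195.0 min 180.1
scene [182.2 187.6] 147 [698.4 -97.3] z 194.0 min 180.1
scene [229.5 196.4] 130 [694.3  12.6] z 194.2 min 180.0
```

View pics/a.png

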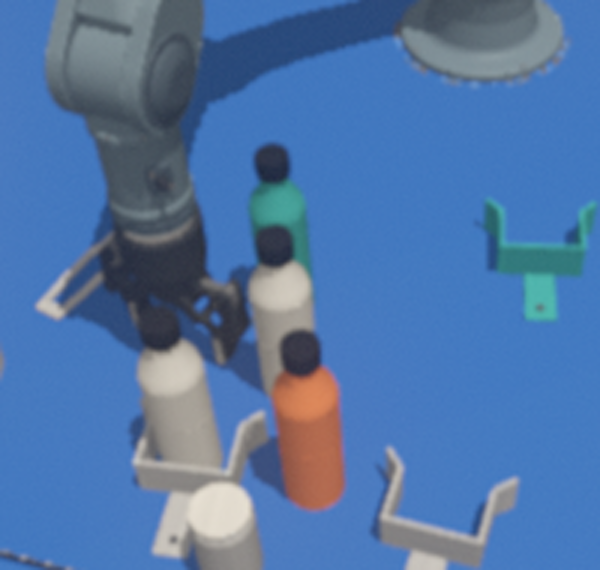

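The hand stands beside the loose bottle. Its widest part is the finger's lower outer link, around crop (243,305), which sits low. I'll touch gently and watch the tilt.

```bash
python3 -m jog '[[0,-3,3,0,85],[0,-3,0,0,85],[0,-1,0,0,85],[0,-1,0,0,85],[0,-1,0,0,85]]';  python3 -m jog '[[0,-1,0,0,85],[0,-1,0,0,85],[0,-1,0,0,85]]'; python3 -m jog '[[0,-1,0,0,85],[0,-1,0,0,85],[0,-1,0,0,85]]'; python3 -m jog '[[0,-1,0,0,85],[0,-1,0,0,85],[0,-1,0,0,85]]'; python3 look.py b | grep -v ' [64]9\?[0-9][0-9] '
```

```text
time: 3.62
eef_pos: [570.3, -150.0, 162.7]
ee_rot: [3.142, 0.0, -0.197]
contact_force: [-0.7, 0.2, -0.5]
finger_gap: 84.7
grip_force: 0.0
time: 4.0
eef_pos: [570.9, -147.0, 162.6]
ee_rot: [-3.142, 0.0, -0.197]
contact_force: [-1.1, -0.6, -0.3]
finger_gap: 84.9
grip_force: 0.0
time: 4.38
eef_pos: [571.4, -145.0, 162.8]
ee_rot: [3.14, 0.0, -0.198]
contact_force: [-0.3, -2.8, 0.1]
finger_gap: 84.8
grip_force: 0.3
time: 4.75
eef_pos: [572.1, -141.5, 162.8]
ee_rot: [3.141, -0.0, -0.198]
contact_force: [-0.8, -2.5, 0.8]
finger_gap: 84.9
grip_force: 0.6
t 4.75 tcp [ 572.1 -141.5  162.8] yaw -0.198 F [-0.8 -2.5  0.8]
top [329.2 134.5] 162 [ 690.7 -100.5] z 196.0 min 180.4
top [275.4 136.5] 157 [684.8   8.7] z 195.2 min 183.6
top [300.1 184.6] 161 [587.4 -43.1] z 196.9 min 182.8
top [319.  231.4] 174 [493.8 -82.7] z 195.8 min 183.8
scene [280.9  47. ] 62 [ 48.8 -29.6] z 204.7 min 180.7
scene [297.6  48.7] 57 [46.1 25.6] z 204.9 min 180.7
scene [220.2 133.3] 79 [503.6 -77.4] z 194.1 min 180.0
scene [222.2 161.1] 121 [596.2 -39. ] z 193.8 min 180.1
scene [182.4 187.4] 145 [697.7 -97.2] z 194.9 min 180.0
scene [229.4 196.5] 130 [694.5  12.4] z 194.3 min 180.2
```

Contact is at the low link. The cap moved about as far as the tool did, so the bottle is sliding rather than tipping. I'll carry on.

```bash
python3 -m jog '[[-1,-1,0,0,85],[-1,-2,0,0,85],[0,-2,0,0,85],[0,-2,0,0,85],[0,-2,0,0,85]]'; python3 look.py c | grep -E 't |top|F'
```

```text
time: 5.48
eef_pos: [572.0, -131.8, 162.7]
ee_rot: [-3.142, -0.0, -0.197]
contact_force: [-0.1, -3.3, 0.8]
finger_gap: 84.8
grip_force: 1.3
t 5.475 tcp [ 572.  -131.8  162.7] yaw -0.197 F [-0.1 -3.3  0.8]
top [329.1 134.5] 162 [ 690.8 -100.4] z 194.8 min 182.9
top [275.4 136.5] 158 [684.8   8.7] z 194.7 min 181.0
top [295.4 184. ] 160 [588.5 -33.6] z 196.2 min 180.8
top [319.  231.4] 177 [493.8 -82.6] z 196.2 min 180.8
```

```bash
python3 -m jog '[[0,-3,0,0,85],[0,-3,0,0,85],[0,-3,0,0,85],[0,-3,0,0,85],[0,-3,0,0,85]]'; python3 look.py c | grep -E 't |top|F'
```

```text
time: 6.2
eef_pos: [574.9, -117.0, 162.7]
ee_rot: [-3.142, -0.0, -0.197]
contact_force: [-0.9, -3.0, -0.0]
finger_gap: 85.0
grip_force: 1.4
t 6.2 tcp [ 574.9 -117.   162.7] yaw -0.197 F [-0.9 -3.  -0. ]
top [329.2 134.6] 162 [ 690.6 -100.5] z 194.9 min 181.1
top [275.4 136.5] 157 [684.8   8.7] z 197.9 min 181.5
top [288.3 182.5] 159 [591.3 -19.2] z 194.9 min 182.0
top [319.  231.4] 177 [493.8 -82.5] z 195.1 min 180.9
```

```bash
python3 -m jog '[[0,-3,0,0,85],[0,-4,0,0,85],[0,-4,0,0,85],[0,-4,0,0,85],[0,-4,0,0,85]]' >/dev/null;python3 -m jog '[[0,-4,0,0,85],[0,-4,0,0,85],[0,-4,0,0,85],[0,-4,0,0,85],[0,-4,0,0,85]]'>/dev/null; python3 look.py c | grep -E 't |top|F'
```

```text
t 7.55 tcp [582.5 -78.7 162.7] yaw -0.197 F [-0.8 -2.8  0.5]
top [329.3 134.5] 159 [ 690.7 -100.7] z 194.6 min 180.5
top [275.4 136.5] 157 [684.8   8.7] z 195.5 min 180.3
top [269.6 178.2] 157 [599.1  18.8] z 196.0 min 182.6
```

```bash
python3 -m jog '[[0,-4,0,0,85],[0,-4,0,0,85],[0,-4,0,0,85],[0,-4,0,0,85],[0,-4,0,0,85]]' >/dev/null;python3 -m jog '[[0,-4,0,0,85],[0,-4,0,0,85],[0,-4,0,0,85],[0,-4,0,0,85],[0,-4,0,0,85]]'>/dev/null; python3 look.py c | grep -E 't |top|F'
```

```text
t 8.9 tcp [590.4 -39.5 162.7] yaw -0.197 F [-0.  -3.2  2. ]
top [329.2 134.5] 161 [ 690.7 -100.5] z 196.9 min 181.9
top [275.3 136.5] 155 [684.8   8.8] z 194.8 min 181.5
top [250.6 174. ] 157 [607.   57.4] z 195.0 min 180.6
```

```bash
python3 -m jog '[[0,-4,0,0,85],[0,-4,0,0,85],[0,-4,0,0,85],[0,-4,0,0,85],[0,-4,0,0,85]]' >/dev/null;python3 -m jog '[[0,-4,0,0,85],[0,-4,0,0,85],[0,-4,0,0,85],[0,-4,0,0,85],[0,-4,0,0,85]]'>/dev/null; python3 -m jog '[[0,-4,0,0,85],[0,-4,0,0,85],[0,-4,0,0,85],[0,-4,0,0,85],[0,-3,0,0,85]]'>/dev/null;python3 look.py c | grep -E 't |top|F|scene'
```

```text
t 10.875 tcp [601.9  18.5 162.7] yaw -0.197 F [-1.6 -3.8  1. ]
top [329.2 134.5] 160 [ 690.7 -100.6] z 195.0 min 180.5
top [275.3 136.6] 154 [684.6   8.8] z 197.0 min 182.3
top [222.4 167.7] 150 [618.8 115.1] z 194.4 min 184.1
top [319.  231.1] 184 [494.3 -82.5] z 196.6 min 182.9
scene [281.3  47.3] 72 [ 50.7 -27.7] z 204.9 min 180.2
scene [303.8  47.3] 31 [32.1 43.3] z 204.4 min 184.1
scene [217.  133.2] 37 [505.3 -85.4] z 193.6 min 182.6
scene [234.5 176.2] 41 [634.5   4.3] z 203.7 min 180.5
scene [284.4 184.4] 112 [628.6 119.6] z 195.0 min 180.0
scene [182.5 188.3] 113 [700. -96.] z 194.2 min 180.3
scene [229.4 195.6] 162 [692.1  11.7] z 194.0 min 180.0
```

```bash
python3 -m jog '[[0,-3,0,0,85],[0,-2,0,0,85],[0,0,0,0,85],[0,10,0,0,85],[0,20,0,0,85]]';python3 -m jog '[[0,0,-60,0,85],[0,0,-60,0,85],[0,0,-60,0,85],[0,0,-60,0,85]]'>/dev/null; python3 -m jog '[[-37,-36,0,0,85],[-37,-36,0,0,85],[-37,-36,0,0,85],[0,0,0,-0.175,85],[0,0,0,-0.175,85]]'>/dev/null;python3 -m jog '[[0,0,0,-0.175,85],[0,0,0,-0.175,85],[0,0,0,-0.175,85],[0,0,0,-0.175,85],[0,0,0,-0.175,85]]'>/dev/null;python3 -m jog '[[0,0,0,-0.175,85],[0,0,0,-0.175,85],[0,0,0,-0.175,85],[0,0,0,0,85]]';python3 look.py d "('scene',80,270,130,330)" | grep -E 't |top|F|scene'
```

```text
time: 11.6
eef_pos: [597.0, -5.2, 162.7]
ee_rot: [-3.14, -0.0, -0.194]
contact_force: [0.2, -0.1, -0.3]
finger_gap: 84.8
grip_force: 0.0
time: 13.85
eef_pos: [509.2, 120.0, 402.4]
ee_rot: [-3.141, 0.0, 1.549]
contact_force: [0.2, -0.3, -0.3]
finger_gap: 85.1
grip_force: 0.0
t 13.85 tcp [509.2 120.  402.4] yaw 1.549 F [ 0.2 -0.3 -0.3]
top [329.2 134.5] 161 [ 690.7 -100.5] z 194.5 min 180.1
top [275.4 136.5] 155 [684.8   8.6] z 196.1 min 181.9
top [220.4 167.4] 157 [619.3 119.3] z 196.1 min 181.6
top [319.  231.4] 177 [493.7 -82.5] z 194.6 min 181.0
scene [281.1  46.9] 67 [ 48.2 -29. ] z 204.9 min 180.6
scene [220.4 133. ] 83 [502.4 -77.2] z 194.7 min 180.7
scene [286. 185.] 109 [629.5 123.4] z 194.7 min 180.7
scene [182.5 188.4] 110 [700.4 -95.9] z 194.7 min 180.2
scene [229.6 196.4] 120 [694.3  12.8] z 193.9 min 180.1
```

View pics/d.png

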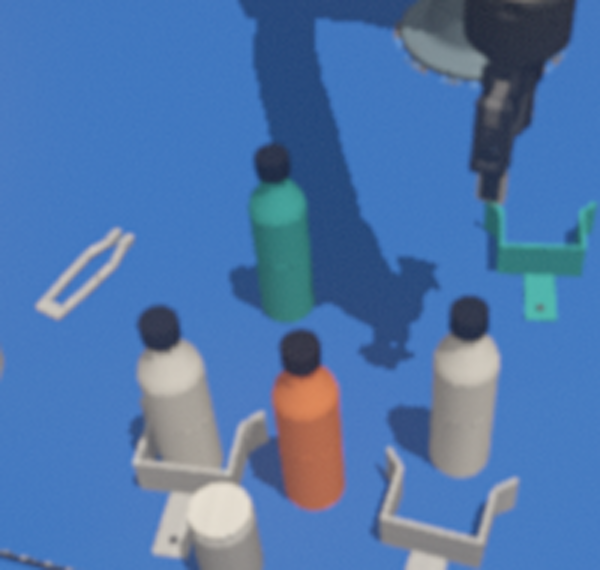

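The bottle stands upright in front of the empty holder's mouth, base at crop (460,460), and everything else is untouched. Next I descend behind it and push +x, which is tool +y.

```bash
python3 -m jog '[[0,5,60,0,85],[0,0,60,0,85],[0,0,60,0,85],[0,0,50,0,85],[0,0,9,0,85]]';python3 -m jog '[[0,0,0,0,85],[0,1,0,0,85],[0,1,0,0,85],[0,1,0,0,85],[0,1,0,0,85]]';python3 -m jog '[[0,2,0,0,85],[0,2,0,0,85],[0,2,0,0,85],[0,2,0,0,85],[0,2,0,0,85]]';python3 look.py e | grep -E 't |top|F'
```

```text
time: 14.58
eef_pos: [511.3, 120.0, 160.7]
ee_rot: [-3.13, 0.004, 1.551]
contact_force: [-17.6, -5.2, 36.0]
finger_gap: 85.1
grip_force: 17.7
time: 15.2
eef_pos: [518.6, 121.0, 164.1]
ee_rot: [3.141, -0.0, 1.553]
contact_force: [0.3, 0.7, -0.0]
finger_gap: 84.9
grip_force: 0.0
time: 15.82
eef_pos: [528.1, 121.0, 163.5]
ee_rot: [-3.141, 0.0, 1.553]
contact_force: [-2.9, 0.2, 0.3]
finger_gap: 85.1
grip_force: 1.1
t 15.825 tcp [528.1 121.  163.5] yaw 1.553 F [-2.9  0.2  0.3]
top [329.1 134.5] 162 [ 690.7 -100.4] z 194.7 min 180.8
top [275.3 136.5] 156 [684.7   8.8] z 195.4 min 182.2
top [220.5 163.6] 159 [627.2 119.2] z 194.8 min 180.0
top [319.  231.4] 176 [493.8 -82.6] z 195.7 min 181.3
```

```bash
python3 -m jog '[[0,3,0,0,85],[0,3,0,0,85],[0,3,0,0,85],[0,3,0,0,85],[0,3,0,0,85]]'|grep force;python3 -m jog '[[0,3,0,0,85],[0,3,0,0,85],[0,3,0,0,85],[0,3,0,0,85],[0,3,0,0,85]]'|grep force;python3 look.py e | grep -E 't |top|F'
```

```text
contact_force: [-3.0, 1.1, 0.9]
grip_force: 1.3
contact_force: [-2.8, 0.1, 1.3]
grip_force: 1.3
t 17.175 tcp [558.5 120.3 163.7] yaw 1.553 F [-2.8  0.1  1.3]
top [329.2 134.5] 159 [ 690.8 -100.6] z 194.6 min 180.5
top [275.3 136.6] 154 [684.6   8.8] z 194.3 min 181.4
top [221.2 148.4] 162 [658.4 118.7] z 194.8 min 181.1
top [319.  231.4] 175 [493.8 -82.6] z 195.5 min 181.1
```

```bash
python3 -m jog '[[0,3,0,0,85],[0,3,0,0,85],[0,3,0,0,85],[0,3,0,0,85],[0,3,0,0,85]]'|grep force;python3 -m jog '[[0,2,0,0,85],[0,2,0,0,85],[0,2,0,0,85],[0,2,0,0,85],[0,2,0,0,85]]'|grep force;python3 look.py e | grep -E 't |top|F'
```

```text
contact_force: [-2.3, -0.4, 0.8]
grip_force: 1.4
contact_force: [-3.0, -0.5, 1.0]
grip_force: 1.4
t 18.525 tcp [583.4 119.9 163.6] yaw 1.553 F [-3.  -0.5  1. ]
top [329.2 134.6] 161 [ 690.6 -100.5] z 195.9 min 180.7
top [221.9 136.8] 155 [682.2 117.7] z 196.2 min 180.6
top [275.4 136.6] 157 [684.6   8.8] z 193.9 min 180.5
top [319.  231.4] 176 [493.7 -82.5] z 195.8 min 180.5
```

Near home. From here I go in 1 mm rows and watch for the force to rise.

```bash
python3 -m jog '[[0,1.5,0,0,85],[0,1.5,0,0,85],[0,1.5,0,0,85],[0,1.5,0,0,85]]'|grep -E 'eef_pos|_force';python3 -m jog '[[0,1,0,0,85],[0,1,0,0,85]]'|grep -E 'eef_pos|_force';python3 -m jog '[[0,1,0,0,85],[0,1,0,0,85]]'|grep -E 'eef_pos|_force';python3 look.py e | grep -E 't |top|F'
```

```text
eef_pos: [589.4, 119.8, 163.7]
contact_force: [-2.8, 0.1, 0.8]
grip_force: 1.4
eef_pos: [591.3, 119.7, 163.7]
contact_force: [-2.3, 0.2, 1.4]
grip_force: 1.4
eef_pos: [593.3, 119.7, 163.7]
contact_force: [-2.6, -0.1, 1.6]
grip_force: 1.4
t 19.625 tcp [593.3 119.7 163.7] yaw 1.553 F [-2.6 -0.1  1.6]
top [222.3 132.1] 153 [691.9 117.3] z 195.1 min 180.4
top [329.2 134.5] 159 [ 690.7 -100.5] z 196.6 min 181.8
top [275.3 136.5] 154 [684.8   8.8] z 196.0 min 180.4
top [319.  231.4] 175 [493.8 -82.6] z 195.0 min 185.6
```

```bash
for i in 1; do python3 -m jog '[[0,1,0,0,85],[0,1,0,0,85]]'|grep -E 'eef_pos|contact_force'; done; python3 -m jog '[[0,1,0,0,85]]'|grep -E 'eef_pos|contact_force';python3 -m jog '[[0,1,0,0,85]]'|grep -E 'eef_pos|contact_force';python3 look.py e | grep -E 't |top.*69|F'
```

```text
eef_pos: [595.3, 119.7, 163.7]
contact_force: [-2.7, -0.3, 1.0]
eef_pos: [596.4, 119.7, 163.7]
contact_force: [-1.9, 0.5, 0.7]
eef_pos: [597.1, 119.7, 163.7]
contact_force: [-5.5, 0.6, 2.9]
t 20.225 tcp [597.1 119.7 163.7] yaw 1.553 F [-5.5  0.6  2.9]
top [222.3 130.5] 154 [695.2 117.2] z 194.8 min 180.4
top [329.2 134.6] 162 [ 690.6 -100.5] z 194.6 min 180.5
```

```bash
python3 -m jog '[[0,0.7,0,0,85],[0,0,0,0,85]]'|grep -E 'eef_pos|contact_force';python3 -m jog '[[0,-3,0,0,85],[0,-15,0,0,85],[0,-30,0,0,85],[0,0,-60,0,85],[0,0,-60,0,85]]'>/dev/null; python3 -m jog '[[0,-30,-60,0,85],[0,-50,-40,0,85],[0,-50,0,0,85],[0,0,0,0,85]]'; python3 look.py f "('scene',130,290,150,350)"| grep -E 't |top|scene|F'
```

```text
eef_pos: [597.2, 119.8, 163.5]
contact_force: [-5.9, 0.3, 3.1]
time: 21.7
eef_pos: [419.1, 122.7, 378.0]
ee_rot: [-3.141, 0.003, 1.555]
contact_force: [0.0, 0.2, 0.9]
finger_gap: 84.8
grip_force: 0.0
t 21.7 tcp [419.1 122.7 378. ] yaw 1.555 F [0.  0.2 0.9]
top [222.3 131.3] 155 [693.5 117.3] z 194.8 min 180.3
top [329.1 134.5] 162 [ 690.8 -100.4] z 195.3 min 180.1
top [275.4 136.5] 157 [684.8   8.7] z 195.0 min 180.4
top [319.  231.3] 178 [493.8 -82.6] z 194.9 min 182.0
scene [281.3  47.2] 68 [ 49.8 -27.8] z 204.6 min 180.2
scene [220.1 133.3] 77 [503.7 -77.5] z 194.3 min 180.1
scene [182.6 188.4] 110 [700.4 -95.7] z 194.6 min 180.6
scene [229.6 196.3] 118 [694.1  12.7] z 194.0 min 180.4
scene [277.  210.4] 123 [703.8 121.4] z 194.0 min 180.2
```

View pics/f.png

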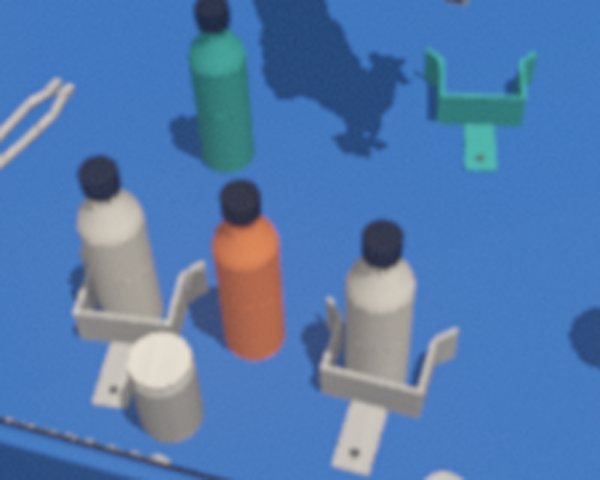

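The bottle stands upright in the empty holder against its back wall, base at crop (378,375). It is about 1 mm from home in x and 4 mm off in y, the rest of the shelf is undisturbed, and the hand is clear.

```bash
python3 -c "
from workcell import *
print(hand_in())"
```

```text
the job is handed in; nothing more can be done
None
```

The bottle was pushed low and slid upright into the empty holder until it met the back wall, the hand was withdrawn clear, and the job was handed in at about 22 s; no verdict came back, and the one irregularity was a brief 36 N touch, probably a fingertip on the shelf, during the second descent.

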